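# Screw the loose lid onto the low canister at the drinks counter

### The job

The lid on the low, wide canister is only resting on its thread. Turn it back (anticlockwise seen from above) until it drops into place near the rib on the shoulder, then screw it forward (clockwise) until it is fully closed with its pointer at the round boss, and let go. Do not shift or knock over the tall canister or the stack of cups.

Things in the scene. Friction and masses are not known exactly. Their poses are not given: they have to be found in the camera images.
- lid: Loose off-white plastic screw lid with a dark grip bar, 86 mm across, 0.12 kg. Origin: centre of its underside; z up, +x to its pointer. Its round part is 25 mm high with a flat top. At the start it sits level on the canister's neck but 12 mm too high, inner lugs resting on top of the thread, pointer within about 20 degrees of the boss, either side. Sideways play about 1.5 mm.
- bar (a point): Centre of the top of the lid's grip bar, 57 mm above the lid's origin. The bar is 56 mm long (along the lid's x), 16 mm thick (y) and rises 32 mm from the lid's flat top, which fingertips must clear. A small low nose at its +x end, reaching 41 mm from the axis, is the pointer.
- canister: Low, wide steel canister, grey shoulder 136 mm across and 90 mm up, fixed to the counter. Origin: centre of its foot; z up, +x towards a small round boss on the shoulder (12 mm, 56 mm from the axis). Lid origin is 104 mm above this origin before the drop, 92 mm after it and when closed. The dropped lid turns clockwise easily, 2.5 mm vertical play, to a stop with its pointer at the boss: closed.
- rib (a point): Straight radial rib (20 mm long) on the low canister's shoulder, its top centre, 56 mm from the axis, 55 degrees (0.96 rad) anticlockwise of the boss seen from above. With its pointer within about 12 degrees of the rib's direction the lid can go down 12 mm into the thread (under its own weight, if not held up); a stop blocks turning back further.
- tall_canister: Bystander: slimmer steel canister, 114 mm across, 187 mm high to the top of its lid's similar grip bar, its lid already closed; loose, 0.95 kg. Origin: centre of its foot. Either canister may be the left or the right one. Leave it alone.
- cups: Bystander: stack of five pale plastic cups, mouth down, 76 mm across, 125 mm high, light and loose, standing beyond the canisters. Origin: centre of its foot. Leave it alone.
Mind the look-alikes: they are no part of the job. What is shaped like the lid but brown, purple or turquoise is not meant.

How it is judged:
By the outcome, as a careful person would: the job done as asked, in the order asked, and still so for the second after the job is handed in, with the robot touching nothing.
It also fails if it takes over 48 s, if anything falls off the work surface, if the arm or the gripper's body presses on something with over 40 N, if the wrist force passes 120 N, or if a joint passes its speed limit or range.

### The arm

A 6-joint arm with a two-finger parallel gripper is mounted at the origin on the work surface. World frame = base frame: x ahead of the robot, y to its left, z up, the work surface at z = 0. Lengths are in m, angles in rad, forces in N, time in s.
With the tool pointing down it reaches from about 0.275 to 0.825 m from the base axis. Payload 5.2 kg.
Tool frame: the origin (TCP) lies midway between the tips of the shut fingers; the grasp point (between the pads) lies 19 mm behind it; z points along the fingers, y is the direction in which the jaws open and shut (so a half turn about z gives the same grasp; the last joint's range is limited). The gripper opens to 93 mm and grips with 3 to 60 N. Pads are 15 mm wide; open, the fingers measure 128 mm over their backs; the gripper's body (75 mm by 188 mm) begins 65 mm behind the grasp point.
Start: joints at [1.145, 0.259, 1.535, -0, 1.348, -0.203], TCP at [0.122, 0.536, 0.219] pointing down, gripper open.
Joint ranges: [-3.14, 3.14], [-0.91, 2.08], [0.19, 2.58], [-1.22, 4.36], [0.22, 2.71], [-3.12, 3.12]. Speed limits (rad/s): [2.57, 2.57, 3.14, 3.14, 3.14, 3.14].

### API

Orientations are given as a unit quaternion [w, x, y, z].
In Python, from rig import ctrl gives the robot as it stands.
- The arm moves only by the tool step_arm, never from a script. Its argument "increments" is a list that holds one entry, the list of rows, each a list of 7 numbers: the turn, a rotation vector about the tool's x, y, z in rad, then the shift along the tool's x, y, z in mm, then the finger opening in mm, from 0 to 93. A call has 1 to 8 rows; each row is the pose to reach, as a shift and turn from the pose measured when the call began, along the tool's axes at that moment; what a row does not reach only later rows make up. A row lasts 1/12 s, in which the tool goes at most 41.7 mm and 7.16 degrees, less where a joint would pass 70% of its speed; a pose out of reach is approached as far as the arm can. A call with a gripper value outside its range is refused whole. The fingers move at their own pace and stop on an object; "squeeze" is the grip in N (left out, the last holds). Time passes only in rows, so rows that repeat a pose let the fingers close. It gives the time, the measured TCP pose, the force and the opening at its end, in the units of the state.
- ctrl.read_state(): the state, without advancing time (a new reading comes with each control period).
- ctrl.read_camera(name): name is "scene" or "top" or "wrist"; returns a dict with "pixels" (384x512x3 uint8, blue, green, red), "mtx" (3x3 intrinsics, pixels), "R" (3x3) and "t" (3): a world point X has camera coordinates R X + t. Camera axes: x right, y down, z forward; pixel columns grow to the right and rows downward; lengths in m; the calibration is good to about 2 mm. The wrist camera is an equidistant fisheye: a pixel r from the principal point sees the ray r / f radians off the axis. A picture is of the moment at which its call begins. There is no depth.
- ctrl.job_done(): hands the job in, once; it reports no verdict.
The state is a dict: "clock": time; "joint_positions": joint angles; "qvel": joint speeds; "joint_efforts": joint torques, N m; "tool_pos": TCP position; "tcp_rot": TCP orientation; "force": force on the tool from outside, world axes, zero at the start; "wrist_torque": the same for the moment, N m; "grip_width": finger opening in m.
Only numpy, scipy, OpenCV 4.12 (cv2) and the standard library are available. Lean on these libraries where they do the work, as an engineer would, in place of code of your own. Each camera call takes 0.05 s, during which the arm holds its last target. There are 200 camera calls.

## Working session

There is one attempt and no reset: what is moved stays moved. The work goes in short steps, Python scripts to look and compute and a tool call to move; the robot and the scene stay as the last step left them, time stands still between calls to the robot, and variables do not carry over. Pictures are saved under pics/ and viewed, about 8 in all and at most 12, crops included, and the job is handed in when it is done.

Besides the shell and the picture viewer there is one more tool, called after "Emit:" as name([rows], argument=value, ...), one row to a line, values as JSON. step_arm: Moves the arm, as the interface text tells. Its arguments: {"type":"object","properties":{"increments":{"type":"array"},"squeeze":{"type":"number"}},"required":["increments"]}

```bash
mkdir -p pics; ls
python3 - <<'E'
from rig import ctrl
import cv2,numpy as np
s=ctrl.read_state();print({k:np.round(v,3).tolist() for k,v in s.items()})
a=[]
for n in("scene","top"):
    c=ctrl.read_camera(n);cv2.imwrite(f"pics/{n}0.png",c["pixels"]);np.savez(f"{n}0.npz",**c);a.append(c["pixels"])
    print(n,c["mtx"].tolist(),np.round(-c["R"].T@c["t"],3))
cv2.imwrite("pics/both0.png",cv2.resize(np.vstack(a),None,fx=.78,fy=.78))
E
```

```text
pics
{'clock': 0.0, 'joint_positions': [1.145, 0.259, 1.536, -0.0, 1.348, -0.203], 'qvel': [0.002, -0.0, -0.001, 0.0, 0.001, 0.001], 'joint_efforts': [-0.0, -43.732, -28.4, 0.072, 0.042, -0.0], 'tool_pos': [0.121, 0.536, 0.218], 'tcp_rot': [-0.0, 0.111, 0.994, -0.001], 'force': [-0.243, -0.29, 0.451], 'wrist_torque': [-0.021, -0.008, -0.011], 'grip_width': 0.093}
scene [[424.90935820495497, 0.0, 255.56819014535813], [0.0, 424.90935820495497, 196.78684678557528], [0.0, 0.0, 1.0]] [ 1.026 -0.365  0.684]
top [[430.8184115766529, 0.0, 255.63733460659424], [0.0, 430.8184115766529, 193.4334676548988], [0.0, 0.0, 1.0]] [0.502 0.081 0.978]
```

View pics/scene0.png

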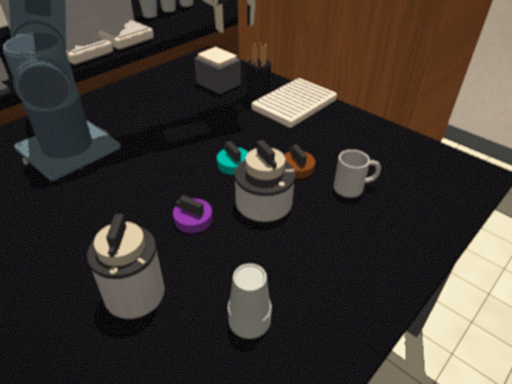

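View pics/top0.png

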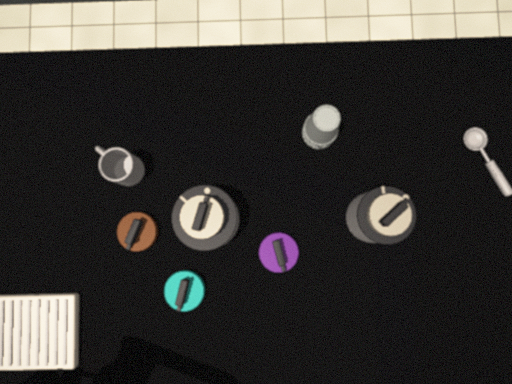

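The top view shows the low canister at about (206,217), with its cream lid at (201,217), boss at (207,190) and rib at (183,198). The tall canister is at (388,215) and the cups at (322,125). The scene view agrees. Next I'll measure.

```bash
cat > h.py <<'E'
import numpy as np,cv2
def load(n): return dict(np.load(n+".npz"))
def ray(c,uv,z):
    d=c["R"].T@np.linalg.inv(c["mtx"])@np.array([*uv,1.0]); o=-c["R"].T@c["t"]
    return o+d*(z-o[2])/d[2]
def proj(c,X):
    p=c["mtx"]@(c["R"]@np.asarray(X)+c["t"]); return p[:2]/p[2]
E
python3 - <<'E'
from h import *
c=load("top0");im=c["pixels"].astype(int)
x0,y0,x1,y1=160,175,250,260
sub=im[y0:y1,x0:x1]; v=sub.sum(2); 
cream=((v>330)).astype(np.uint8)
n,l,st,ce=cv2.connectedComponentsWithStats(cream)
for i in range(1,n):
    if st[i,4]>4: print(st[i],ce[i]+[x0,y0])
big=1+np.argmax(st[1:,4]); 
cs,_=cv2.findContours((l==big).astype(np.uint8),0,1)
h=cv2.convexHull(cs[0]); (u,r)=cv2.minEnclosingCircle(h); e=cv2.fitEllipse(h)
print("lid circ",u,r,e); 
for uv in (np.array(u)+[x0,y0],np.array(e[0])+[x0,y0]): print("lid xy @.129",ray(c,uv,.129))
sh=((v>75)).astype(np.uint8); sh=cv2.morphologyEx(sh,cv2.MORPH_OPEN,np.ones((3,3)))
cs,_=cv2.findContours(sh,0,1); k=max(cs,key=cv2.contourArea); e2=cv2.fitEllipse(cv2.convexHull(k)); print("sh",e2, ray(c,np.array(e2[0])+[x0,y0],.09))
print("neutral shoulder vals",im[217,160:250].sum(1).tolist())
cv2.imwrite("pics/crop0.png",cv2.resize(c["pixels"][y0:y1,x0:x1],None,fx=6,fy=6,interpolation=cv2.INTER_CUBIC))
E
```

```text
[43 12  8  7 45] [206.71111111 190.13333333]
[  19   20   45   45 1284] [200.10825545 217.02725857]
lid circ (38.5, 39.0) 25.869966506958008 ((39.08959197998047, 40.26431655883789), (44.31981658935547, 50.67900848388672), 129.13351440429688)
lid xy @.129 [0.54205991 0.21061576 0.129     ]
lid xy @.129 [0.53953375 0.20947687 0.129     ]
sh ((44.451271057128906, 42.85875701904297), (67.89659881591797, 69.82997131347656), 106.80974578857422) [0.53563315 0.20435113 0.09      ]
neutral shoulder vals [37, 63, 86, 77, 66, 77, 66, 93, 66, 73, 76, 179, 245, 285, 300, 291, 279, 269, 298, 419, 624, 681, 678, 666, 674, 679, 680, 670, 669, 675, 674, 685, 680, 659, 489, 324, 256, 285, 274, 285, 272, 240, 171, 107, 157, 237, 309, 361, 489, 640, 684, 679, 673, 671, 668, 670, 677, 667, 670, 670, 678, 667, 612, 422, 226, 117, 123, 124, 179, 245, 262, 292, 276, 259, 287, 252, 228, 220, 190, 113, 54, 39, 27, 27, 24, 0, 67, 51, 35, 63]
```

View pics/crop0.png

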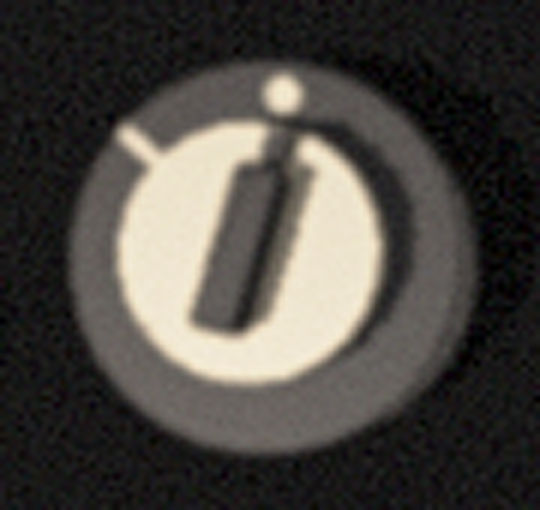

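The crop at 6x shows the lid circle centred near (250,252), the shoulder near (265,257), the boss at (283,94) and the rib at (140,145). The corners of the bar's top face are (238,165), (283,172), (190,322) and (238,333). Next: convert these to world coordinates.

```bash
cat >> h.py <<'E'
from scipy.spatial.transform import Rotation as Ro
def rel(pos,yawx):  # target TCP pos & tool-x yaw (deg), tool down -> increments in current tool frame
    from rig import ctrl
    s=ctrl.read_state(); q=s["tcp_rot"]; R=Ro.from_quat([q[1],q[2],q[3],q[0]])
    a=np.radians(yawx); T=Ro.from_matrix(np.array([[np.cos(a),np.sin(a),0],[np.sin(a),-np.cos(a),0],[0,0,-1]]))
    x=R.as_matrix()[:,0]
    return (R.inv()*T).as_rotvec().round(3), (R.inv().apply(np.array(pos)-s["tool_pos"])*1000).round(1), np.degrees(np.arctan2(x[1],x[0])).round(1), np.round(s["tool_pos"],4)
E
python3 - <<'E'
from h import *
c=load("top0"); f=lambda p,z: ray(c,(np.array(p)+.5)/6-.5+[160,175],z)
lid=f((250.5,252),.129); sh=f((266,257.5),.09); boss=f((283,94),.093); rib=f((140,145),.093)
b=[f(p,.161) for p in((236,165),(283,172),(238,333),(190,322))]
bar=np.mean(b,0)
ang=lambda a,b:np.degrees(np.arctan2(*(b-a)[1::-1]))
print("lid",lid,"shoulder",sh,"bar",bar)
print("boss",boss,np.hypot(*(boss-sh)[:2]),ang(sh,boss),"rib",np.hypot(*(rib-sh)[:2]),ang(sh,rib))
d=(b[0]+b[1]-b[2]-b[3])/2; print("bar yaw",np.degrees(np.arctan2(d[1],d[0])),"len",np.hypot(*d[:2]),ang(b[3],b[0]),ang(b[2],b[1]),"wid",np.linalg.norm(b[0]-b[1]))
nose=f((281,128),.135); print("nose",nose,ang(lid,nose),np.hypot(*(nose-lid)[:2]))
# cross-check in scene view: bar top centre projected
s=load("scene0"); print("scene proj bar",proj(s,bar),"lidtop",proj(s,[*lid[:2],.129]))
print(rel([*bar[:2],.21],163))
E
```

```text
lid [0.53682078 0.20506461 0.129     ] shoulder [0.53640027 0.20544815 0.09      ] bar [0.53694577 0.20471562 0.161     ]
boss [0.59248236 0.1984284  0.093     ] 0.05651971351468236 -7.1345532576818504 rib 0.05824261024664268 47.0383932176859
bar yaw -16.751126488829414 len 0.05220415873755946 -17.071021800051824 -16.437918471237865 wid 0.015164073597993289
nose [0.57699092 0.19365388 0.135     ] -15.857732130378189 0.04175937389177906
scene proj bar [264.57738632 146.45814308] lidtop [264.22394518 158.45007728]
(array([-0.002, -0.   ,  0.074]), array([-478.6, -231.2,    8.1]), np.float64(167.2), array([0.1213, 0.536 , 0.2179]))
```

Emit:
step_arm([
  [[0, 0, 0.01, -35, -17, 0, 93], [0, 0, 0.03, -75, -36, 0, 93], [0, 0, 0.05, -115, -55, 0, 93], [0, 0, 0.074, -150, -72, 0, 93], [0, 0, 0.074, -187, -90, 0, 93], [0, 0, 0.074, -224, -108, 0, 93], [0, 0, 0.074, -261, -126, 0, 93], [0, 0, 0.074, -298, -144, 0, 93]],
], squeeze=15)

```text
clock: 0.77
tool_pos: [0.3808, 0.3283, 0.2178]
tcp_rot: [-0.0, 0.148, 0.989, -0.001]
force: [0.1, 1.6, -0.2]
grip_width: 0.0932
```

```bash
python3 -c "
from h import *
print(rel([.537,.205,.21],163.3))"
```

```text
(array([-0.002, -0.001, -0.005]), array([-185.4,  -72.2,    7.8]), np.float64(163.0), array([0.3808, 0.3283, 0.2178]))
```

Emit:
step_arm([
  [[0, 0, -0.005, -35, -14, 2, 93], [0, 0, -0.005, -70, -27, 4, 93], [0, 0, -0.005, -105, -41, 6, 93], [0, 0, -0.005, -140, -54, 8, 93], [0, 0, -0.005, -170, -66, 8, 93], [0, 0, -0.005, -185, -72, 8, 93], [0, 0, -0.005, -185, -72, 8, 93], [0, 0, -0.005, -185, -72, 8, 93]],
])

```text
clock: 1.43
tool_pos: [0.5363, 0.2051, 0.2092]
tcp_rot: [-0.001, 0.146, 0.989, -0.001]
force: [-0.2, 0.7, -0.2]
grip_width: 0.0931
```

Run:
```python
from h import *
from rig import ctrl
print(rel([.537,.205,.134],163.3))
c=ctrl.read_camera("wrist"); t=ctrl.read_camera("top"); np.savez("wrist1.npz",**c); print(c["mtx"].tolist())
cv2.imwrite("pics/w1.png",np.hstack([c["pixels"],cv2.resize(t["pixels"][160:280,130:280],None,fx=2,fy=3.2)[:384]])[:, :800])
```

```text
(array([-0.002, -0.002, -0.002]), array([-0.9,  0.3, 75.2]), np.float64(163.2), array([0.5363, 0.2051, 0.2092]))
[[297.3186396354542, 0.0, 254.0230489583065], [0.0, 297.3186396354542, 187.30946840102598], [0.0, 0.0, 1.0]]
```

View pics/w1.png

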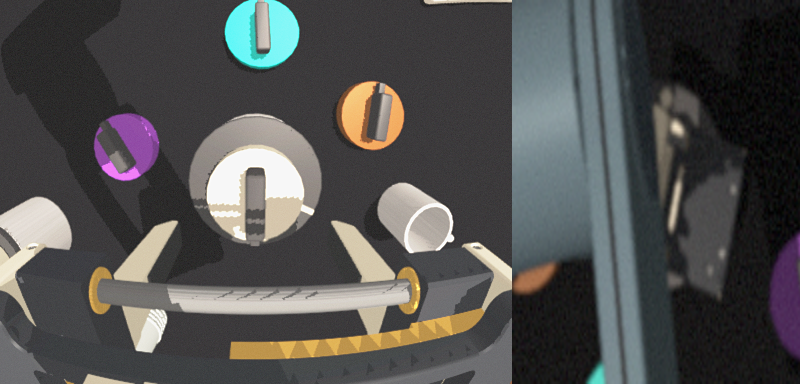

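The wrist view shows the bar at about (255,190), upright and midway between the fingertips at (177,222) and (333,222), so the jaws are aligned. Next I descend with the jaws open.

Emit:
step_arm([
  [[0, 0, 0, -1, 0, 20, 93], [0, 0, 0, -1, 0, 40, 93], [0, 0, 0, -1, 0, 58, 93], [0, 0, 0, -1, 0, 68, 93], [0, 0, 0, -1, 0, 74, 93], [0, 0, 0, -1, 0, 74, 70], [0, 0, 0, -1, 0, 74, 40], [0, 0, 0, -1, 0, 74, 25]],
])

```text
clock: 2.2
tool_pos: [0.5367, 0.2064, 0.1369]
tcp_rot: [-0.0, 0.145, 0.989, -0.0]
force: [0.2, -0.4, -0.0]
grip_width: 0.0772
```

Emit:
step_arm([
  [[0, 0, 0, 0, 0, 0, 25], [0, 0, 0, 0, 0, 0, 20], [0, 0, 0, 0, 0, 0, 15], [0, 0, 0, 0, 0, 0, 10], [0, 0, 0, 0, 0, 0, 10], [0, 0, 0, 0, 0, 0, 10]],
], squeeze=15)

```text
clock: 2.7
tool_pos: [0.5367, 0.2063, 0.1369]
tcp_rot: [-0.0, 0.145, 0.989, -0.0]
force: [1.1, 0.2, 1.1]
grip_width: 0.0377
```

Run:
```python
from h import *
from rig import ctrl
s=ctrl.read_state(); print(np.round(s["force"],2),np.round(s["wrist_torque"],2),s["grip_width"],np.round(s["joint_positions"],2))
print(rel([.5367,.2052,.134],163.3+65))
```

```text
[1.12 0.25 1.11] [0.04 0.01 0.02] 0.03771298121738864 [ 0.17  0.37  1.59 -0.    1.18 -1.11]
(array([-1.000e-03, -1.000e-03, -1.134e+00]), array([-0.3, -1.1,  2.9]), np.float64(163.4), array([0.5367, 0.2063, 0.1369]))
```

Emit:
step_arm([
  [[0, 0, 0, 0, -1, 2, 10], [0, 0, 0, 0, -1, 2, 10], [0, 0, 0, 0, -1, 2, 10], [0, 0, 0, 0, -1, 2, 10], [0, 0, 0, 0, -1, 2, 10], [0, 0, 0, 0, -1, 2, 10]],
], squeeze=15)

```text
clock: 3.2
tool_pos: [0.5363, 0.2053, 0.1347]
tcp_rot: [-0.0, 0.145, 0.989, -0.0]
force: [-0.0, 0.7, -1.4]
grip_width: 0.0159
```

Run:
```python
from h import *
from rig import ctrl
s=ctrl.read_state(); print(np.round(s["force"],2),np.round(s["wrist_torque"],2),s["grip_width"])
print(rel([.5367,.2052,.135],163.3+65))
```

```text
[-0.05  0.71 -1.44] [0.01 0.02 0.03] 0.015943070314500634
(array([-1.000e-03, -1.000e-03, -1.134e+00]), array([-0.4, -0. , -0.3]), np.float64(163.4), array([0.5363, 0.2053, 0.1347]))
```

Emit:
step_arm([
  [[0, 0, -0.05, 0, 0, 0, 10], [0, 0, -0.13, 0, 0, 0, 10], [0, 0, -0.21, 0, 0, 0, 10], [0, 0, -0.29, 0, 0, 0, 10], [0, 0, -0.37, 0, 0, 0, 10], [0, 0, -0.45, 0, 0, 0, 10], [0, 0, -0.53, 0, 0, 0, 10], [0, 0, -0.6, 0, 0, 0, 10]],
])

```text
clock: 3.87
tool_pos: [0.5363, 0.2052, 0.1347]
tcp_rot: [-0.0, -0.156, 0.988, -0.001]
force: [0.5, 0.2, -0.7]
grip_width: 0.0163
```

Run:
```python
from h import *
from rig import ctrl
s=ctrl.read_state(); print(np.round(s["force"],2),np.round(s["wrist_torque"],2),s["grip_width"],s["joint_positions"][5])
print(rel([.5367,.2052,.135],163.3+65))
```

```text
[ 0.48  0.19 -0.74] [-0.11 -0.04  0.01] 0.016260482518709617 -1.712009988114455
(array([-0.001, -0.001, -0.529]), array([-0.4, -0.1, -0.3]), np.float64(-162.0), array([0.5363, 0.2052, 0.1347]))
```

Emit:
step_arm([
  [[0, 0, -0.08, 0, 0, 0, 10], [0, 0, -0.16, 0, 0, 0, 10], [0, 0, -0.24, 0, 0, 0, 10], [0, 0, -0.32, 0, 0, 0, 10], [0, 0, -0.4, 0, 0, 0, 10], [0, 0, -0.47, 0, 0, 0, 10], [0, 0, -0.53, 0, 0, 0, 10], [0, 0, -0.53, 0, 0, 0, 10]],
])

```text
clock: 4.53
tool_pos: [0.5361, 0.2047, 0.1344]
tcp_rot: [-0.001, -0.41, 0.912, -0.001]
force: [0.2, -0.9, -1.9]
grip_width: 0.016
```

Run:
```python
from h import *
from rig import ctrl
s=ctrl.read_state(); print(np.round(s["force"],2),np.round(s["wrist_torque"],2),s["grip_width"],s["joint_positions"][5])
print(rel([.5367,.2052,.135],163.3+65))
c=ctrl.read_camera("wrist"); np.savez("wrist2.npz",**c); cv2.imwrite("pics/w2.png",c["pixels"])
c=ctrl.read_camera("scene"); np.savez("scene2.npz",**c); cv2.imwrite("pics/s2.png",np.hstack([cv2.resize(c["pixels"][110:230,205:325],(384,384),interpolation=2),cv2.imread("pics/w2.png")[:,106:506]]))
```

```text
[ 0.24 -0.85 -1.88] [-0.23 -0.02 -0.02] 0.016043385472301847 -2.24405432008184
(array([-0.   , -0.003,  0.003]), array([-0.8, -0.1, -0.6]), np.float64(-131.6), array([0.5361, 0.2047, 0.1344]))
```

View pics/s2.png

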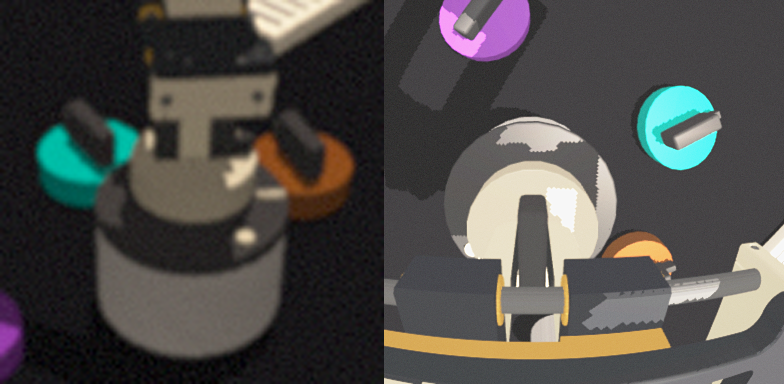

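The lid turned with the gripper. In the scene view the lid is still high with the jaws on the bar. Now I release it so it drops.

Emit:
step_arm([
  [[0, 0, 0, 0, 0, 0, 20], [0, 0, 0, 0, 0, 0, 26], [0, 0, 0, 0, 0, 0, 32], [0, 0, 0, 0, 0, 0, 40], [0, 0, 0, 0, 0, 0, 40], [0, 0, 0, 0, 0, 0, 40]],
])

```text
clock: 5.13
tool_pos: [0.5363, 0.2049, 0.1346]
tcp_rot: [-0.001, -0.408, 0.913, -0.001]
force: [0.4, 0.1, 0.6]
grip_width: 0.0397
```

Run:
```python
from h import *
from rig import ctrl
s=ctrl.read_state(); print(np.round(s["force"],2),np.round(s["wrist_torque"],2),s["grip_width"])
print(rel([.5367,.2052,.124],163.3+65))
c=ctrl.read_camera("wrist"); np.savez("wrist3.npz",**c)
w=c["pixels"][:,106:506]
c=ctrl.read_camera("scene"); np.savez("scene3.npz",**c); cv2.imwrite("pics/s3.png",np.hstack([cv2.resize(c["pixels"][110:230,205:325],(384,384),interpolation=2),w]))
```

```text
[0.41 0.14 0.62] [0.09 0.08 0.06] 0.03968564907330942
(array([-0.   , -0.002, -0.002]), array([-0.6, -0.1, 10.6]), np.float64(-131.8), array([0.5363, 0.2049, 0.1346]))
```

View pics/s3.png

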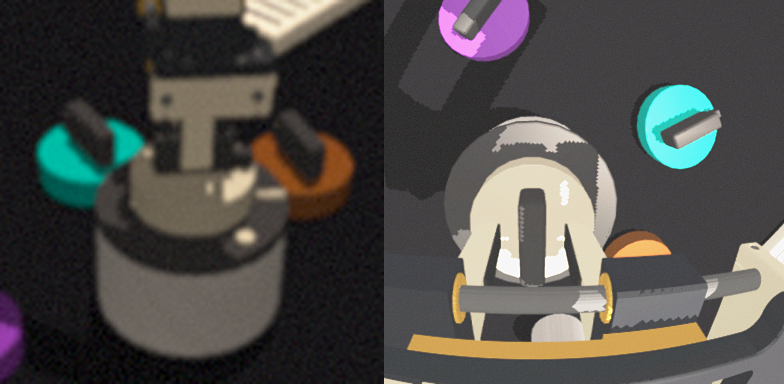

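The scene view shows the lid about 13 zoomed px lower (top edge 158→171), which matches 12 mm. I'll lower gently, watching the force as a second check, and regrip.

Emit:
step_arm([
  [[0, 0, 0, 0, 0, 2, 40], [0, 0, 0, 0, 0, 4, 40], [0, 0, 0, 0, 0, 6, 40], [0, 0, 0, 0, 0, 7, 40], [0, 0, 0, 0, 0, 8, 40]],
])

```text
clock: 5.65
tool_pos: [0.536, 0.2048, 0.1262]
tcp_rot: [-0.001, -0.408, 0.913, -0.001]
force: [-0.1, 0.6, -0.2]
grip_width: 0.0402
```

Emit:
step_arm([
  [[0, 0, 0, 0, 0, 1, 40], [0, 0, 0, 0, 0, 2, 40], [0, 0, 0, 0, 0, 4, 30], [0, 0, 0, 0, 0, 4, 20], [0, 0, 0, 0, 0, 4, 10], [0, 0, 0, 0, 0, 4, 10], [0, 0, 0, 0, 0, 4, 10], [0, 0, 0, 0, 0, 4, 10]],
])

```text
clock: 6.32
tool_pos: [0.5361, 0.2048, 0.1222]
tcp_rot: [-0.001, -0.408, 0.913, -0.001]
force: [-0.2, -0.4, -0.3]
grip_width: 0.0158
```

Run:
```python
from h import *
from rig import ctrl
s=ctrl.read_state(); print(np.round(s["force"],2),np.round(s["wrist_torque"],2),s["grip_width"])
print(rel([.5367,.2052,.123],172.9))
a,b=load("scene2"),load("scene3")
for z in(.129,.117): print(proj(a,[.5367,.2052,z]))
```

```text
[-0.19 -0.42 -0.26] [ 0.04  0.   -0.01] 0.01580654065914588
(array([-0.001, -0.002,  0.965]), array([-0.7, -0.1, -0.8]), np.float64(-131.8), array([0.5361, 0.2048, 0.1222]))
[264.22404536 158.40057479]
[264.07199335 162.79019946]
```

Lowering met no contact force, so the drop is confirmed. Now I screw clockwise.

Emit:
step_arm([
  [[0, 0, 0.05, 0, 0, 0, 10], [0, 0, 0.13, 0, 0, 0, 10], [0, 0, 0.21, 0, 0, 0, 10], [0, 0, 0.29, 0, 0, 0, 10], [0, 0, 0.37, 0, 0, 0, 10], [0, 0, 0.45, 0, 0, 0, 10], [0, 0, 0.53, 0, 0, 0, 10], [0, 0, 0.6, 0, 0, 0, 10]],
])

```text
clock: 6.98
tool_pos: [0.5357, 0.2049, 0.1223]
tcp_rot: [-0.001, -0.118, 0.993, -0.001]
force: [-0.9, -0.1, 0.8]
grip_width: 0.0158
```

Emit:
step_arm([
  [[0, 0, 0.06, 0, 0, 0, 10], [0, 0, 0.12, 0, 0, 0, 10], [0, 0, 0.18, 0, 0, 0, 10], [0, 0, 0.24, 0, 0, 0, 10], [0, 0, 0.27, 0, 0, 0, 10], [0, 0, 0.3, 0, 0, 0, 10]],
])

```text
clock: 7.48
tool_pos: [0.5353, 0.2052, 0.1223]
tcp_rot: [-0.001, 0.032, 0.999, -0.001]
force: [-1.0, 0.9, 0.4]
grip_width: 0.0158
```

Run:
```python
from h import *
from rig import ctrl
s=ctrl.read_state(); print(np.round(s["force"],2),np.round(s["wrist_torque"],2),s["grip_width"])
print(rel([.5367,.2052,.123],172.9))
```

```text
[-1.01  0.91  0.44] [0.21 0.24 0.03] 0.015778961195863965
(array([-0.002, -0.003,  0.06 ]), array([-1.3,  0.1, -0.7]), np.float64(176.3), array([0.5353, 0.2052, 0.1223]))
```

Now 3.4° short; creep to the stop with a small overshoot, correcting the 1 mm sideways drift.

Emit:
step_arm([
  [[0, 0, 0.02, -0.5, 0, 0, 10], [0, 0, 0.04, -1, 0, 0, 10], [0, 0, 0.06, -1, 0, 0, 10], [0, 0, 0.08, -1, 0, 0, 10], [0, 0, 0.08, -1, 0, 0, 10]],
])

```text
clock: 7.9
tool_pos: [0.5364, 0.2053, 0.1223]
tcp_rot: [-0.001, 0.072, 0.997, -0.001]
force: [-0.4, 0.3, 0.7]
grip_width: 0.016
```

Run:
```python
from h import *
from rig import ctrl
s=ctrl.read_state(); print(np.round(s["force"],2),np.round(s["wrist_torque"],2),s["grip_width"])
print(rel([.5367,.2052,.123],172.9))
```

```text
[-0.4   0.26  0.7 ] [0.28 0.04 0.34] 0.01599417358925188
(array([-0.001, -0.003, -0.021]), array([-0.3, -0. , -0.7]), np.float64(171.7), array([0.5364, 0.2053, 0.1223]))
```

A +0.34 N·m moment about z appeared, opposing the clockwise turn. I'll turn a little further to confirm it is the stop.

Emit:
step_arm([
  [[0, 0, 0.015, 0, 0, 0, 10], [0, 0, 0.03, 0, 0, 0, 10], [0, 0, 0.045, 0, 0, 0, 10], [0, 0, 0.045, 0, 0, 0, 10]],
])

```text
clock: 8.23
tool_pos: [0.5364, 0.2052, 0.1223]
tcp_rot: [-0.001, 0.095, 0.995, -0.001]
force: [-0.1, 0.7, -0.2]
grip_width: 0.0167
```

Run:
```python
from h import *
from rig import ctrl
s=ctrl.read_state(); print(np.round(s["force"],2),np.round(s["wrist_torque"],2),s["grip_width"])
print(rel([.5367,.2052,.123],172.9))
```

```text
[-0.11  0.66 -0.22] [0.16 0.12 0.37] 0.01668900985065077
(array([-0.002, -0.002, -0.067]), array([-0.3,  0. , -0.7]), np.float64(169.1), array([0.5364, 0.2052, 0.1223]))
```

The jaws are being pried open (16.0→16.7 mm) while the torque has levelled off, so this is the stop. Release, rise, retreat and check.

Emit:
step_arm([
  [[0, 0, 0, 0, 0, 0, 22], [0, 0, 0, 0, 0, 0, 30], [0, 0, 0, 0, 0, 0, 40], [0, 0, 0, 0, 0, 0, 50], [0, 0, 0, 0, 0, 0, 50], [0, 0, 0, 0, 0, -10, 50], [0, 0, 0, 0, 0, -35, 50], [0, 0, 0, 0, 0, -70, 50]],
])

```text
clock: 8.9
tool_pos: [0.5346, 0.2049, 0.1908]
tcp_rot: [-0.004, 0.095, 0.995, -0.002]
force: [0.1, 0.3, 0.9]
grip_width: 0.0501
```

Emit:
step_arm([
  [[0, 0, 0, 5, 0, -30, 50], [0, 0, 0, 40, 0, -50, 50], [0, 0, 0, 80, 0, -60, 50], [0, 0, 0, 120, 0, -60, 50], [0, 0, 0, 155, 0, -60, 50], [0, 0, 0, 180, 0, -60, 50], [0, 0, 0, 180, 0, -60, 50], [0, 0, 0, 180, 0, -60, 50]],
])

```text
clock: 9.57
tool_pos: [0.3578, 0.2396, 0.2536]
tcp_rot: [-0.003, 0.094, 0.996, -0.001]
force: [0.3, 0.3, -0.9]
grip_width: 0.0502
```

Run:
```python
from h import *
from rig import ctrl
s=ctrl.read_state(); print(np.round(s["force"],2),s["clock"],s["tool_pos"])
t=ctrl.read_camera("top"); c=ctrl.read_camera("scene");np.savez("top4.npz",**t); np.savez("scene4.npz",**c)
cv2.imwrite("pics/f4.png",np.hstack([cv2.resize(t["pixels"][175:260,160:250],(400,378),interpolation=2),cv2.resize(c["pixels"][110:230,205:325],(378,378),interpolation=2)]))
d0,d1=load("top0")["pixels"].astype(int),t["pixels"].astype(int)
for n,(a,b,e,f) in dict(tall=(180,340,250,420),cups=(95,295,155,350)).items(): print(n,np.abs(d0-d1)[a:b if b<a else e,b:f].mean())
d0,d1=load("scene0")["pixels"].astype(int),c["pixels"].astype(int)
print("scene tall",np.abs(d0-d1)[210:320,80:170].mean(),"cups",np.abs(d0-d1)[260:340,220:280].mean())
```

```text
[ 0.28  0.34 -0.85] 9.5667 [0.3578316  0.23955496 0.25359647]
tall 4.183333333333334
cups 4.938888888888889
scene tall 3.3918518518518517 cups 2.8759027777777777
```

View pics/f4.png

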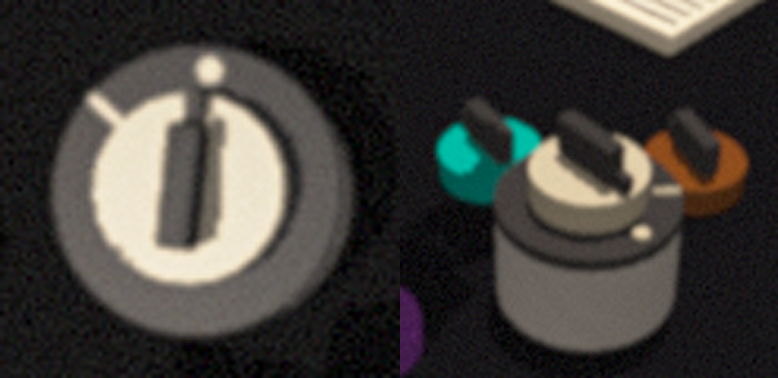

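The top crop shows the bar pointing to the boss at (209,70), with the nose at (196,95). The lid is low on the shoulder. Now I'll check the angle numerically.

Run:
```python
from h import *
c=load("top4"); S=np.array([400/90,378/85]); f=lambda p,z: ray(c,(np.array(p)+.5)/S-.5+[160,175],z)
# boss & bar from masks
v=c["pixels"].astype(int).sum(2)
m=(v>330).astype(np.uint8); n,l,st,ce=cv2.connectedComponentsWithStats(m[180:200,200:215])
print(st,ce+[200,180])
ax=np.array([.5367,.2053]); ang=lambda p:np.degrees(np.arctan2(p[1]-ax[1],p[0]-ax[0]))
boss=ray(c,ce[1+np.argmin(np.abs(ce[1:,1]-10))]+[200,180],.093); nose=f((197,96),.12)
print("boss",boss,ang(boss),"nose",nose,ang(nose))
b=[f(p,.149) for p in((170,121),(204,121),(194,246),(157,244))]
d=(b[0]+b[1]-b[2]-b[3])/2; print("bar",np.mean(b,0),np.degrees(np.arctan2(d[1],d[0])))
# refined: dark bar+nose moment inside lid: cream hole, PCA of dark top face (grey level) 
x=np.argwhere((v[185:235,180:225]>140)&(v[185:235,180:225]<340))
lid=f((189,187),.117); print("lid",lid)
m=cv2.inRange(v[195:236,180:225].astype(np.int32),170,330).astype(np.uint8)
k=np.zeros_like(m); cv2.circle(k,(22,22),17,255,-1); m&=k
n,l,st,ce=cv2.connectedComponentsWithStats(m); i=1+np.argmax(st[1:,4]); cs,_=cv2.findContours((l==i).astype(np.uint8),0,1); print(cv2.minAreaRect(cs[0]),st[i])
```

```text
[[  0   0  15  20 222]
 [  3   7   8   8  47]
 [  0  15   2   5  10]
 [  7  16   8   4  21]] [[207.0990991  188.18918919]
 [206.63829787 190.27659574]
 [200.5        197.        ]
 [209.85714286 198.04761905]]
boss [0.59243304 0.19866085 0.093     ] -6.793299173226364 nose [0.57788413 0.2006497  0.12      ] -6.442253429010879
bar [0.53770191 0.20392829 0.149     ] -6.015842739372431
lid [0.53711531 0.20520839 0.117     ]
((22.73762321472168, 20.123762130737305), (12.039949417114258, 29.950620651245117), 5.710593223571777) [ 16   5  14  31 278]
```

```bash
python3 -c "
from rig import ctrl
print(ctrl.job_done())"
```

```text
the job is handed in; nothing more can be done
None
```

The lid on the low canister is closed and released, and I handed the job in at about 10 s on the robot's clock, against the 48 s limit.

- **Turning back:** I gripped the bar at a yaw of -17° and turned it about 65° anticlockwise to the rib. When I opened the jaws, the lid dropped 12 mm. The scene view showed it lower, and the fingers then went down beside the bar without touching anything.
- **Closing:** I regripped and screwed it clockwise until the torque levelled off at about 0.37 N·m and the bar began pushing the jaws apart, which I took as the stop. Then I let go and moved away.
- **Last checks:** In the top view the pointer is at -6.4° (the bar at -6.0°) and the boss at -6.8°, so they agree to within about 1°. The lid sits low on the shoulder. At the last reading the gripper was about 0.18 m back from the lid, with under 1 N on the wrist.
- **Bystanders:** Images before and after differ only by about noise level around the tall canister and the cups, so neither seems to have moved.

None of the checks failed or disagreed.

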